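# Find the unlatched cover of a robot cell's service duct and tip it open

## Robot

A 6-joint arm with a two-finger parallel gripper is mounted at the origin on the work surface. World frame = base frame: x ahead of the robot, y to its left, z up, the work surface at z = 0. Lengths are in m, angles in degrees, forces in N, time in s.
With the tool pointing down it reaches from about 0.375 to 0.975 m from the base axis. Payload 3.8 kg.
Tool frame: the origin (TCP) lies midway between the tips of the shut fingers; the grasp point (between the pads) lies manip.grip_depth behind it (manip.grip_depth is the distance from the TCP to the grasp point, in m); z points along the fingers, y is the line along which they close (so a half turn about z gives the same grasp; the last joint's range is limited). The gripper opens to 85 mm and grips with 20 to 120 N. Pads are 22 mm wide; open, the fingers measure 114 mm over their backs; the gripper's body (76 mm by 85 mm) begins 54 mm behind the grasp point. The pads swing forward as they close: fully open they stand 13 mm farther back than shut.
Start: joints at [-70.697, 15.12, 91.902, -0, 72.978, -2.114], TCP at [0.246, -0.628, 0.231] pointing down, gripper open.
Joint ranges: [-150.88, 150.88], [-54.13, 125.18], [17.81, 147.31], [-75.09, 255.09], [0, 152.58], [-146.25, 146.25]. Speed limits (degrees/s): [147.25, 147.25, 180, 180, 180, 180].

## Interface

Orientations are given as [roll, pitch, yaw] about the fixed x, y, z axes, in that order (R = Rz(yaw) Ry(pitch) Rx(roll)).
In Python, from cell import manip gives the robot as it stands.
- The arm moves only by the tool carry_out, never from a script. Its argument "deltas" is one flat list of numbers, 7 for each row, row after row: the turn, a rotation vector about the world's x, y, z in rad, then the shift along the world's x, y, z in m, then the finger opening in m, from 0 to 0.0854. In form: [rx, ry, rz, tx, ty, tz, jaw, rx, ry, rz, tx, ty, tz, jaw, ...]. A call has 1 to 5 rows; each row is the pose to reach, as a shift and turn from the pose commanded when the call began; what a row does not reach only later rows make up. A row lasts 1/8 s, in which the tool goes at most 62.5 mm and 10.7 degrees, less where a joint would pass 70% of its speed; a pose out of reach is approached as far as the arm can. A call with a gripper value outside its range is refused whole. The fingers move at their own pace and stop on an object; the grip force is fixed at half the most. Time passes only in rows, so rows that repeat a pose let the fingers close. It gives the time, the measured TCP pose, the force, the opening and the grip force at its end, in the units of the state.
- manip.get_obs(): the state, without advancing time (a new reading comes with each control period).
- manip.capture(name): name is "scene" or "side" or "wrist"; returns a dict with "img" (420x560x3 uint8, blue, green, red), "vertical_fov" (degrees; the focal length in pixels is half the picture's height over the tangent of half this angle, whatever the lens; pixels are square), "cx", "cy" (the principal point, pixels), "k1" (the pictures are not rectified: a ray, as slopes to the right and down, at radius r is drawn at 1 + k1 r^2 times it, then the intrinsics apply), "world_from_camera" (4x4, takes a point from camera to world coordinates). Camera axes: x right, y down, z forward; pixel columns grow to the right and rows downward; lengths in m; the calibration is good to about 2 mm. A picture is of the moment at which its call begins. There is no depth.
- manip.finish_job(): hands the job in; it is judged then, once.
Trained networks look in the newest picture that a camera, given by its name, has taken for a name from the list of things; names that differ only in an ending like _2 or _b are one class to them, and where a whole thing is asked for, a point or a joint stands for the part that bears it (a point fixed in the world has none). Each returns a list of dicts, best first, with "confidence" (0 to 1); they miss things now and then, are a little off and sometimes report something else, mostly with a low value. They report only what shows in the picture. A call takes as long as a camera call.
- manip.find_in(query, camera): "bbox" ([left, top, width, height] in pixels, round what is visible of it).
The state is a dict: "time_s": time; "joint_positions": joint angles; "joint_velocities": joint speeds; "joint_efforts": joint torques, N m; "tool_pos": TCP position; "orientation": TCP orientation; "force": force on the tool from outside, world axes, zero at the start; "wrist_torque": the same for the moment, N m; "gripper_width": finger opening in m; "grasp_force": force on a finger pad.
Only numpy, scipy, OpenCV 4.12 (cv2) and the standard library are available. Lean on these libraries where they do the work, as an engineer would, in place of code of your own. Each camera call takes 0.05 s, during which the arm holds its last target. There are 200 camera calls.

## Task

One of the four covers on the service duct has been unlatched so that its ports can be used. Press down lightly on the ribbed rear end of the covers, one after another, until you find the one that rocks, and tip that one up; then push its raised front edge over to the rear until the cover stands fully open against its stop. Work with the fingertips only: do not force the latched covers, and do not move or pick up the parts left lying around.

Things in the scene. Friction and masses are not known exactly. Their poses are not given: they have to be found in the camera images.
- duct: Grey and aluminium service duct fixed on the bench, 160 mm deep (x), 514 mm long (y), deck 85 mm high; place and yaw vary. Origin: centre of its underside; x to its rear (away from the robot), y along the row of covers. Four identical covers lie flush in the deck, 100 mm apart, between 60 mm blank end sections. One cover is unlatched, three are latched; they look the same.
- cover_1 (a joint): Angle of cover 1, leftmost seen from the robot. 0 = shut; grows to 1.75 rad (stop, just past upright) as the short ribbed rear end sinks and the long front part rises and swings to the rear. If unlatched, 2 to 5 N on the ribs tips it, and its stiff hinge keeps it at any angle where it is left. If latched, a sprung bolt under the ribs stops it: it gives 0.02 to 0.12 rad, then is solid.
- cover_2 (a joint): Angle of cover 2, second from the left seen from the robot. 0 = shut; grows to 1.75 rad (stop, just past upright) as the short ribbed rear end sinks and the long front part rises and swings to the rear. If unlatched, 2 to 5 N on the ribs tips it, and its stiff hinge keeps it at any angle where it is left. If latched, a sprung bolt under the ribs stops it: it gives 0.02 to 0.12 rad, then is solid.
- cover_3 (a joint): Angle of cover 3, third from the left seen from the robot. 0 = shut; grows to 1.75 rad (stop, just past upright) as the short ribbed rear end sinks and the long front part rises and swings to the rear. If unlatched, 2 to 5 N on the ribs tips it, and its stiff hinge keeps it at any angle where it is left. If latched, a sprung bolt under the ribs stops it: it gives 0.02 to 0.12 rad, then is solid.
- cover_4 (a joint): Angle of cover 4, rightmost seen from the robot. 0 = shut; grows to 1.75 rad (stop, just past upright) as the short ribbed rear end sinks and the long front part rises and swings to the rear. If unlatched, 2 to 5 N on the ribs tips it, and its stiff hinge keeps it at any angle where it is left. If latched, a sprung bolt under the ribs stops it: it gives 0.02 to 0.12 rad, then is solid.
- cover_1_ribs (a point): Press area on cover 1: middle of the four low black ribs (60 mm long) on its short rear end, on the top face, 28 mm behind the pin, 17 mm from the rear edge. Moves with the cover. The duct is hollow 45 mm deep below it; the fixed deck rail begins just behind the rear edge.
- cover_1_edge (a point): Middle of the front (robot-side) edge of cover 1, on the top face, 75 mm in front of the pin. Moves with the cover: stands up from the deck when tipped.
- cover_1_pivot (a point): Middle of the cross pin (steel barrel along the duct's y) on which cover 1 tips; 83 mm above the bench, fixed in the duct, axes as the duct's. The cover is an aluminium sheet 120 mm (x) by 92 mm (y), 4 mm thick: 75 mm in front of the pin, 45 mm behind it.
- cover_2_ribs (a point): Press area on cover 2: middle of the four low black ribs (60 mm long) on its short rear end, on the top face, 28 mm behind the pin, 17 mm from the rear edge. Moves with the cover. The duct is hollow 45 mm deep below it; the fixed deck rail begins just behind the rear edge.
- cover_2_edge (a point): Middle of the front (robot-side) edge of cover 2, on the top face, 75 mm in front of the pin. Moves with the cover: stands up from the deck when tipped.
- cover_2_pivot (a point): Middle of the cross pin (steel barrel along the duct's y) on which cover 2 tips; 83 mm above the bench, fixed in the duct, axes as the duct's. The cover is an aluminium sheet 120 mm (x) by 92 mm (y), 4 mm thick: 75 mm in front of the pin, 45 mm behind it.
- cover_3_ribs (a point): Press area on cover 3: middle of the four low black ribs (60 mm long) on its short rear end, on the top face, 28 mm behind the pin, 17 mm from the rear edge. Moves with the cover. The duct is hollow 45 mm deep below it; the fixed deck rail begins just behind the rear edge.
- cover_3_edge (a point): Middle of the front (robot-side) edge of cover 3, on the top face, 75 mm in front of the pin. Moves with the cover: stands up from the deck when tipped.
- cover_3_pivot (a point): Middle of the cross pin (steel barrel along the duct's y) on which cover 3 tips; 83 mm above the bench, fixed in the duct, axes as the duct's. The cover is an aluminium sheet 120 mm (x) by 92 mm (y), 4 mm thick: 75 mm in front of the pin, 45 mm behind it.
- cover_4_ribs (a point): Press area on cover 4: middle of the four low black ribs (60 mm long) on its short rear end, on the top face, 28 mm behind the pin, 17 mm from the rear edge. Moves with the cover. The duct is hollow 45 mm deep below it; the fixed deck rail begins just behind the rear edge.
- cover_4_edge (a point): Middle of the front (robot-side) edge of cover 4, on the top face, 75 mm in front of the pin. Moves with the cover: stands up from the deck when tipped.
- cover_4_pivot (a point): Middle of the cross pin (steel barrel along the duct's y) on which cover 4 tips; 83 mm above the bench, fixed in the duct, axes as the duct's. The cover is an aluminium sheet 120 mm (x) by 92 mm (y), 4 mm thick: 75 mm in front of the pin, 45 mm behind it.
- boat_mid (a point): Middle of a loose golden printed toy boat, 56 x 28 x 42 mm, standing on one blank end section of the duct's deck (either end). Leave alone. Origin 20 mm above its underside.
- cup_mid (a point): Middle of a loose turned steel cup, 40 mm across and 30 mm high, standing on the other blank end section of the deck. Leave alone. Origin half-way up.
- vase_mid (a point): Middle of a loose golden printed vase, 84 mm across and 150 mm high, on the bench to the left of the duct. Leave alone. Origin half-way up.
- honeycomb_mid (a point): Middle of a loose golden printed honeycomb plate, about 85 x 95 x 18 mm, lying on the bench to the right of the duct. Leave alone. Origin half-way up.

How it is judged (in metres and radians):
On the way:
1. the unlatched cover has been rocked: it is tipped by more than 0.2 rad (value of joint any of cover_1, cover_2, cover_3, cover_4 above 0.2 rad), for 0.1 s.
At the end, for the whole second after the job is handed in: One cover stands open at more than 1.55 rad (stop at 1.75 rad) and at rest; the three others are shut (below 0.1 rad) (((value of joint cover_1 above 1.55 rad and velocity of joint cover_1 between -0.05 and 0.05 rad/s and value of joint each of cover_2, cover_3, cover_4 below 0.1 rad) or (value of joint cover_2 above 1.55 rad and velocity of joint cover_2 between -0.05 and 0.05 rad/s and value of joint each of cover_1, cover_3, cover_4 below 0.1 rad) or (value of joint cover_3 above 1.55 rad and velocity of joint cover_3 between -0.05 and 0.05 rad/s and value of joint each of cover_1, cover_2, cover_4 below 0.1 rad) or (value of joint cover_4 above 1.55 rad and velocity of joint cover_4 between -0.05 and 0.05 rad/s and value of joint each of cover_1, cover_2, cover_3 below 0.1 rad))); the robot touches nothing.
It fails at once if a loose part was moved by more than 15 mm or lifted (distance of any of boat_mid, cup_mid, vase_mid, honeycomb_mid from where it was at the start of the episode above 0.015 m).
It fails at once if a cover was forced: pressed or pushed with more than 80 N (contact force between the fingers and cover_1 above 80 N or contact force between the fingers and cover_2 above 80 N or contact force between the fingers and cover_3 above 80 N or contact force between the fingers and cover_4 above 80 N).
It also fails if it takes over 67 s, if anything falls off the work surface, if the arm or the gripper's body presses on something with over 40 N, if the wrist force passes 120 N, or if a joint passes its speed limit or range.

## Working session

There is one attempt and no reset: what is moved stays moved. The work goes in short steps, Python scripts to look and compute and a tool call to move; the robot and the scene stay as the last step left them, time stands still between calls to the robot, and variables do not carry over. Pictures are saved under pics/ and viewed, at most 10 in all, crops included, and the job is handed in when it is done.

Besides the shell and the picture viewer there is one more tool, called after "Emit:" in YAML: its name, and indented under it one key for each argument. carry_out: Moves the arm, as the interface text tells. Its arguments: {"type":"object","properties":{"deltas":{"type":"array","items":{"type":"number"}}},"required":["deltas"]}

```bash
mkdir -p pics; cat > h.py <<'E'
import numpy as np, cv2
from cell import manip
def cam(n):
    c=manip.capture(n); f=210/np.tan(np.radians(c['vertical_fov'])/2)
    c['K']=np.array([[f,0,c['cx']],[0,f,c['cy']],[0,0,1]]); c['d']=np.array([c['k1'],0,0,0,0.]); c['T']=np.array(c['world_from_camera']); return c
def toz(c,uv,z):
    p=cv2.undistortPointsIter(np.array(uv,float).reshape(-1,1,2),c['K'],c['d'],None,None,(3,100,1e-10)).reshape(-1,2)
    r=np.c_[p,np.ones(len(p))]@c['T'][:3,:3].T; o=c['T'][:3,3]
    return o+r*((z-o[2])/r[:,2])[:,None]
def px(c,P):
    Ti=np.linalg.inv(c['T']); return cv2.projectPoints(np.array(P,float).reshape(-1,1,3),cv2.Rodrigues(Ti[:3,:3])[0],Ti[:3,3],c['K'],c['d'])[0].reshape(-1,2)
E
python3 - <<'E'
from h import *
for n in('scene','side'):
    c=cam(n); cv2.imwrite(f'pics/{n}0.png',c['img']); print(n,c['T'].round(3).tolist(),c['K'][0,0])
    for q in ('duct','cover_1_ribs','cover_1_edge','boat_mid','cup_mid','vase_mid','honeycomb_mid'):
        print(q,[(np.round(b['bbox']).tolist(),round(b['confidence'],2)) for b in manip.find_in(q,n)][:5])
print(manip.get_obs(),manip.grip_depth)
E
```

```text
scene [[0.751, 0.512, -0.416, 0.955], [0.66, -0.565, 0.496, -0.467], [0.019, -0.647, -0.762, 0.828], [0.0, 0.0, 0.0, 1.0]] 400.5892032731349
duct [([178.0, 154.0, 185.0, 182.0], 0.74)]
cover_1_ribs [([288.0, 166.0, 55.0, 38.0], 0.9), ([266.0, 188.0, 54.0, 43.0], 0.64)]
cover_1_edge [([286.0, 164.0, 58.0, 40.0], 0.69)]
boat_mid [([327.0, 160.0, 21.0, 17.0], 0.6)]
cup_mid [([202.0, 268.0, 17.0, 24.0], 0.9)]
vase_mid [([371.0, 123.0, 34.0, 52.0], 0.78)]
honeycomb_mid [([95.0, 358.0, 54.0, 55.0], 0.67)]
side [[-0.917, -0.245, 0.315, 0.167], [-0.399, 0.593, -0.699, 0.894], [-0.016, -0.767, -0.642, 0.912], [0.0, 0.0, 0.0, 1.0]] 504.16237295457927
duct []
cover_1_ribs [([216.0, 234.0, 60.0, 34.0], 0.93)]
cover_1_edge [([213.0, 237.0, 64.0, 27.0], 0.96)]
boat_mid [([214.0, 256.0, 26.0, 26.0], 0.67), ([200.0, 153.0, 127.0, 163.0], 0.54)]
cup_mid [([296.0, 151.0, 13.0, 12.0], 0.75), ([251.0, 187.0, 54.0, 28.0], 0.23)]
vase_mid [([141.0, 290.0, 48.0, 73.0], 0.77)]
honeycomb_mid [([316.0, 136.0, 26.0, 18.0], 0.96), ([264.0, 166.0, 51.0, 27.0], 0.15)]
{'time_s': 0.8, 'joint_positions': array([-7.06971603e+01,  1.51177580e+01,  9.18999296e+01, -9.31907741e-04,
        7.29754311e+01, -2.11638424e+00]), 'joint_velocities': array([-0.11195233, -0.01754664, -0.00065415, -0.02459661,  0.02749389,
       -0.01012009]), 'joint_efforts': array([-1.48365416e-03, -5.14983451e+01, -3.67692626e+01, -2.58348318e-04,
        5.90090076e-04,  1.95369886e-06]), 'tool_pos': array([ 0.24648249, -0.62842161,  0.23133392]), 'orientation': array([1.79993156e+02, 1.14461775e-03, 2.14194967e+01]), 'force': array([ 0.0684449 , -0.3803655 ,  0.23802104]), 'wrist_torque': array([ 0.03891216, -0.03172408,  0.01415497]), 'grasp_force': 0.0, 'gripper_width': 0.08553378742911731} 0.0187
```

View pics/scene0.png

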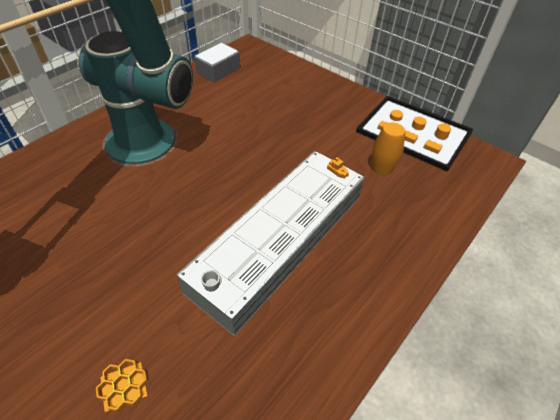

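View pics/side0.png

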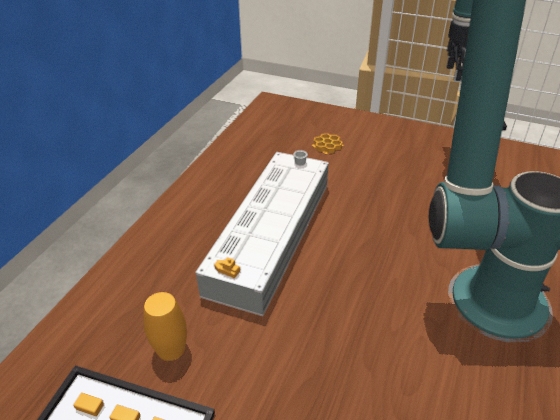

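The scene view shows the duct with its deck corners at about (178,274), (316,152), (364,178) and (233,319). The rib groups are near (252,271), (281,242), (306,215) and (330,192). The cup is at the near end and the boat at the far end. The side view shows the same duct, with ribs at about (230,244), (247,219), (261,195) and (275,174).

```bash
python3 - <<'E'
from h import *
from scipy.optimize import least_squares
G={'scene':[(330,192),(306,215),(281,242),(252,271)],'side':[(230,244),(247,219),(261,195),(275,174)]}
obs=[];C={}
for n in G:
    c=cam(n);C[n]=c;g=cv2.cvtColor(c['img'],cv2.COLOR_BGR2GRAY).astype(float)
    w=g.copy()
    r=13 if n=='scene' else 10
    U=[]
    for u,v in G[n]:
        for it in range(4):
            yy,xx=np.mgrid[int(v)-r:int(v)+r+1,int(u)-r:int(u)+r+1]
            m=np.clip(130-g[yy,xx],0,None)*(np.hypot(yy-v,xx-u)<r+.5); u,v=(m*xx).sum()/m.sum(),(m*yy).sum()/m.sum()
        U.append((u,v))
    P=toz(c,U,0.0855);obs.append(P);print(n,np.round(U,1).tolist(),P.round(4).tolist())
M=(obs[0]+obs[1])/2
d=M[0]-M[3];print('spacing',np.linalg.norm(d)/3,'yaw',np.degrees(np.arctan2(-d[0],d[1])))
for n,cor in(('scene',[(178,274),(316,152),(364,178),(233,319)]),('side',[(282,154),(329,162),(206,271),(262,291)])):print(n,toz(C[n],cor,.085).round(3).tolist())
yaw=np.arctan2(-d[0],d[1]);X=np.array([np.cos(yaw),np.sin(yaw),0]);Y=np.array([-X[1],X[0],0]);m=M.mean(0);print('mean',m,X,Y)
for n in G:
    im=C[n]['img'].copy()
    for k in range(4):
        q=m+Y*(.15-.1*k)
        for a,b in((-.103,-.046),(-.103,.046),(.017,.046),(.017,-.046),(0,0)):
            u,v=px(C[n],q+X*a+Y*b)[0];cv2.circle(im,(int(round(u*1)),int(round(v))),1,(0,0,255),-1)
    cr=im[140:340,160:380] if n=='scene' else im[135:310,190:350]
    cv2.imwrite(f'pics/{n}1.png',cv2.resize(cr,None,fx=3,fy=3,interpolation=cv2.INTER_CUBIC) )
E
```

```text
scene [[343.5, 210.3], [305.6, 217.1], [280.8, 243.3], [252.1, 272.5]] [[0.6752, 0.1273, 0.0855], [0.6201, 0.0482, 0.0855], [0.6259, -0.05, 0.0855], [0.6301, -0.1494, 0.0855]]<stdin>:13: RuntimeWarning: invalid value encountered in scalar divide
Traceback (most recent call last):
ValueError: cannot convert float NaN to integer
```

```bash
cat > fit.py <<'E'
from h import *
P0=np.array([[0.6155+.0048*k,0.148-.0988*k,.0855] for k in range(4)]); obs=[];C={}
for n in ('scene','side'):
    c=cam(n);C[n]=c;g=cv2.cvtColor(c['img'],cv2.COLOR_BGR2GRAY).astype(float)
    U=[]
    for p in P0:
        a=np.arctan2(.0048,.0988);X=np.array([np.cos(a),-np.sin(a)*-1,0]);X=np.array([.9988,.0486,0]);Y=np.array([-.0486,.9988,0])
        poly=px(c,[p+X*s*.0145+Y*t*.037 for s,t in((1,1),(1,-1),(-1,-1),(-1,1))])
        mk=cv2.fillPoly(np.zeros(g.shape,np.uint8),[np.round(poly).astype(int)],1)
        w=np.percentile(g[mk>0],90); m=np.clip(w-25-g,0,None)*mk; yy,xx=np.mgrid[:420,:560]
        U.append(((m*xx).sum()/m.sum(),(m*yy).sum()/m.sum()))
    P=toz(c,U,0.0855);obs.append(P);print(n,np.round(U,1).tolist(),P.round(4).tolist())
M=(obs[0]+obs[1])/2
d=M[0]-M[3];print('spacing',np.linalg.norm(d)/3,'yaw',np.degrees(np.arctan2(-d[0],d[1])))
yaw=np.arctan2(-d[0],d[1]);X=np.array([np.cos(yaw),np.sin(yaw),0]);Y=np.array([-X[1],X[0],0]);m=M.mean(0);print('mean',m,X,Y)
for n,cor in(('scene',[(178,274),(316,152),(364,178),(233,319)]),('side',[(282,154),(329,162),(206,271),(262,291)])):
    q=toz(C[n],cor,.085)-m; print(n,np.c_[q@X,q@Y].round(3).tolist())
out=[]
for n in ('scene','side'):
    im=cv2.resize(C[n]['img'],None,fx=3,fy=3,interpolation=cv2.INTER_CUBIC)
    for k in range(4):
        q=m+Y*(.15-.1*k)
        for a,b in((-.103,-.046),(-.103,.046),(.017,.046),(.017,-.046),(0,0)):
            u,v=px(C[n],q+X*a+Y*b)[0]*3+1;cv2.circle(im,(int(u),int(v)),2,(0,0,255),-1)
    out.append(im[440:1000,520:1110] if n=='scene' else im[450:930,600:1000])
h=560;o=np.zeros((560,1000,3),np.uint8);o[:,:590]=out[0];o[:480,590:990]=out[1]
cv2.imwrite('pics/fit.png',cv2.resize(o,(800,448),interpolation=cv2.INTER_AREA))
E
python3 fit.py
```

```text
scene [[329.7, 193.3], [306.5, 216.7], [281.1, 242.8], [252.2, 272.2]] [[0.6168, 0.1501, 0.0855], [0.6207, 0.0506, 0.0855], [0.6256, -0.0486, 0.0855], [0.63, -0.1488, 0.0855]]
side [[229.5, 244.8], [246.2, 218.4], [261.1, 194.8], [274.4, 174.2]] [[0.6151, 0.1535, 0.0855], [0.6201, 0.0527, 0.0855], [0.6252, -0.0482, 0.0855], [0.6294, -0.1462, 0.0855]]
spacing 0.09987120288134882 yaw 2.6290945010951243
mean [0.62285725 0.00189785 0.0855    ] [0.99894741 0.04587025 0.        ] [-0.04587025  0.99894741  0.        ]
scene [[-0.119, -0.254], [-0.116, 0.255], [0.04, 0.253], [0.041, -0.256]]
side [[0.015, -0.251], [-0.127, -0.258], [0.014, 0.246], [-0.126, 0.257]]
```

View pics/fit.png

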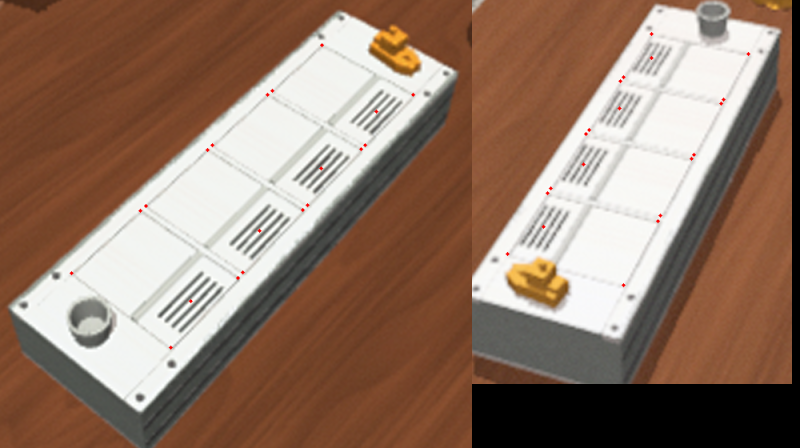

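The overlay fits: the red corners land on all four covers and the centre dots on the ribs. The boat is beside cover 1 and the cup beside cover 4. I'll start with cover 4.

Emit:
carry_out:
  deltas: [0,0,-0.06,0.038,0.047,0,0,0,0,-0.12,0.076,0.094,0,0,0,0,-0.18,0.114,0.141,0,0,0,0,-0.24,0.152,0.188,0,0,0,0,-0.328,0.19,0.235,0,0]

```text
time_s: 1.62
tool_pos: [0.4375, -0.3919, 0.2316]
orientation: [180.0, -0.0, 2.5]
force: [1.0, -0.2, -0.4]
gripper_width: 0.0002
grasp_force: 0.0
```

Emit:
carry_out:
  deltas: [0,0,0,0.038,0.049,0,0,0,0,0,0.076,0.098,0,0,0,0,0,0.114,0.147,0,0,0,0,0,0.152,0.196,-0.01,0,0,0,0,0.193,0.245,-0.05,0]

```text
time_s: 2.25
tool_pos: [0.6257, -0.1555, 0.191]
orientation: [179.9, -0.4, 2.7]
force: [1.1, -0.9, -0.3]
gripper_width: -0.0001
grasp_force: 0.0
```

Emit:
carry_out:
  deltas: [0,0,0,0,0,-0.02,0,0,0,0,0,0,-0.03,0]

```text
time_s: 2.5
tool_pos: [0.6212, -0.1567, 0.1563]
orientation: [-180.0, 0.2, 2.7]
force: [-0.4, -0.3, 0.2]
gripper_width: -0.0002
grasp_force: 0.0
```

Emit:
carry_out:
  deltas: [0,0,0,0.008,0.008,-0.04,0,0,0,0,0.008,0.008,-0.06,0,0,0,0,0.008,0.008,-0.06,0]

```text
time_s: 2.88
tool_pos: [0.6281, -0.1498, 0.0964]
orientation: [-179.9, 0.2, 2.5]
force: [-0.4, -0.7, -0.6]
gripper_width: 0.0002
grasp_force: 0.0
```

Emit:
carry_out:
  deltas: [0,0,0,0.001,0,-0.007,0,0,0,0,0.001,0,-0.009,0,0,0,0,0.001,0,-0.011,0]

```text
time_s: 3.25
tool_pos: [0.6319, -0.1493, 0.0882]
orientation: [180.0, -0.1, 2.6]
force: [0.6, 0.5, 0.3]
gripper_width: 0.0003
grasp_force: 0.0
```

Emit:
carry_out:
  deltas: [0,0,0,0,0,-0.001,0,0,0,0,0,0,-0.002,0]

```text
time_s: 3.5
tool_pos: [0.6315, -0.1489, 0.0855]
orientation: [180.0, -0.0, 2.6]
force: [0.1, -0.3, 0.5]
gripper_width: 0.0002
grasp_force: 0.0
```

Emit:
carry_out:
  deltas: [0,0,0,-0.001,0,-0.001,0,0,0,0,-0.001,0,-0.002,0]

```text
time_s: 3.75
tool_pos: [0.6313, -0.1489, 0.0843]
orientation: [180.0, -0.1, 2.6]
force: [0.5, 0.9, 4.2]
gripper_width: -0.0001
grasp_force: 2.2
```

Emit:
carry_out:
  deltas: [0,0,0,0,0,-0.001,0,0,0,0,0,0,-0.002,0]

```text
time_s: 4.0
tool_pos: [0.6313, -0.149, 0.0819]
orientation: [180.0, -0.1, 2.6]
force: [1.5, 1.1, 4.7]
gripper_width: 0.0001
grasp_force: 2.4
```

Emit:
carry_out:
  deltas: [0,0,0,0,0,-0.001,0,0,0,0,0,0,-0.002,0]

```text
time_s: 4.25
tool_pos: [0.631, -0.149, 0.0795]
orientation: [180.0, -0.1, 2.6]
force: [3.2, 1.1, 4.6]
gripper_width: 0.0002
grasp_force: 2.4
```

Emit:
carry_out:
  deltas: [0,0,0,0,0,-0.001,0,0,0,0,0,0,-0.002,0]

```text
time_s: 4.5
tool_pos: [0.6305, -0.149, 0.0772]
orientation: [180.0, -0.0, 2.6]
force: [3.1, 0.2, 3.7]
gripper_width: 0.0002
grasp_force: 2.4
```

Cover 4 has sunk about 8 mm at roughly 4 N, so it is the unlatched one. I'll keep tipping it.

Emit:
carry_out:
  deltas: [0,0,0,0,0,-0.003,0,0,0,0,0,0,-0.006,0,0,0,0,0,0,-0.009,0]

```text
time_s: 4.88
tool_pos: [0.629, -0.1491, 0.0677]
orientation: [-180.0, 0.2, 2.6]
force: [1.0, -1.0, 5.5]
gripper_width: 0.0
grasp_force: 2.0
```

Emit:
carry_out:
  deltas: [0,0,0,0,0,-0.003,0,0,0,0,0,0,-0.006,0,0,0,0,0,0,-0.006,0]

```text
time_s: 5.25
tool_pos: [0.6293, -0.1491, 0.0613]
orientation: [-180.0, 0.1, 2.6]
force: [0.6, -0.9, 1.0]
gripper_width: -0.0
grasp_force: 0.7
```

```bash
python3 - <<'E'
from h import *
c=cam('scene');a=c['img'][130:350,150:400];d=cam('side')['img'][110:330,180:380]
cv2.imwrite('pics/tip.png',cv2.resize(np.hstack([a,d]),None,fx=1.75,fy=1.75,interpolation=cv2.INTER_CUBIC))
E
```

```text
(no output)
```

View pics/tip.png

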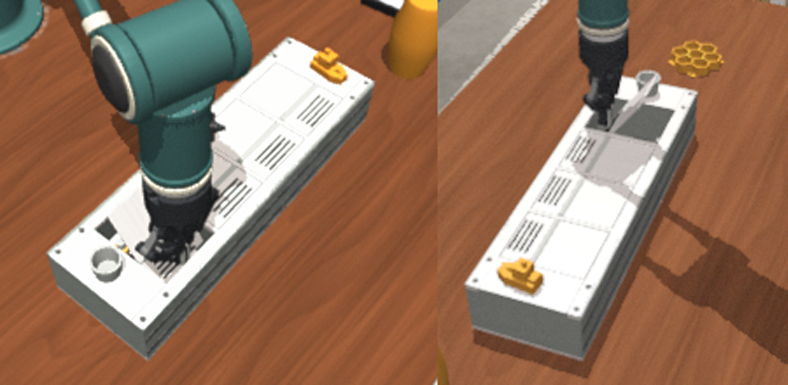

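The cover now stands up at roughly 45–50°. The cup and boat are in place. I'll lift off and move round to the front.

Emit:
carry_out:
  deltas: [0,0,0,0,0,0.05,0,0,0,0,0,0,0.11,0,0,0,0,0,0,0.17,0,0,0,0,-0.055,0,0.175,0,0,0,0,-0.12,0,0.175,0]

```text
time_s: 5.98
tool_pos: [0.512, -0.1489, 0.238]
orientation: [180.0, -0.0, 2.7]
force: [-0.8, -0.0, -0.5]
gripper_width: -0.0002
grasp_force: 0.0
```

Emit:
carry_out:
  deltas: [0,0,0,0,0,-0.03,0,0,0,0,0,0,-0.07,0,0,0,0,0,0,-0.11,0,0,0,0,0,0,-0.115,0]

```text
time_s: 6.48
tool_pos: [0.5087, -0.1476, 0.1181]
orientation: [-179.8, 0.5, 2.6]
force: [-0.2, -0.2, -0.5]
gripper_width: 0.0001
grasp_force: 0.0
```

Emit:
carry_out:
  deltas: [0,0,0,0.012,0,0,0,0,0,0,0.024,0,0,0,0,0,0,0.034,0,0,0,0,0,0,0.042,0,0,0,0,0,0,0.048,0,0,0]

```text
time_s: 7.1
tool_pos: [0.5614, -0.149, 0.1226]
orientation: [180.0, -0.0, 2.6]
force: [-1.8, -0.5, 1.9]
gripper_width: 0.0002
grasp_force: 0.9
```

Emit:
carry_out:
  deltas: [0,0,0,0.006,0,0,0,0,0,0,0.012,0,0,0,0,0,0,0.018,0,0,0,0,0,0,0.022,0,0,0,0,0,0,0.026,0,0,0]

```text
time_s: 7.72
tool_pos: [0.5871, -0.1489, 0.1222]
orientation: [-180.0, -0.0, 2.6]
force: [-0.7, -0.2, 0.9]
gripper_width: -0.0001
grasp_force: 0.5
```

Emit:
carry_out:
  deltas: [0,0,0,0.003,0,0,0,0,0,0,0.005,0,0,0,0,0,0,0.006,0,0,0]

```text
time_s: 8.1
tool_pos: [0.5927, -0.1488, 0.1221]
orientation: [-180.0, 0.0, 2.6]
force: [-1.8, -0.3, 0.5]
gripper_width: -0.0001
grasp_force: 0.7
```

Emit:
carry_out:
  deltas: [0,0,0,0.001,0,0,0,0,0,0,0.002,0,0,0,0,0,0,0.002,0,0,0]

```text
time_s: 8.48
tool_pos: [0.5948, -0.1489, 0.1221]
orientation: [-180.0, 0.0, 2.6]
force: [-1.3, 1.7, 0.0]
gripper_width: -0.0001
grasp_force: 0.5
```

Emit:
carry_out:
  deltas: [0,0,0,0.001,0,0,0,0,0,0,0.002,0,0,0,0,0,0,0.002,0,0,0]

```text
time_s: 8.85
tool_pos: [0.5968, -0.149, 0.1221]
orientation: [180.0, 0.0, 2.6]
force: [-1.8, 1.1, -1.0]
gripper_width: 0.0004
grasp_force: 0.6
```

Emit:
carry_out:
  deltas: [0,0,0,0.001,0,0,0,0,0,0,0.002,0,0,0,0,0,0,0.002,0,0,0]

```text
time_s: 9.22
tool_pos: [0.5973, -0.149, 0.122]
orientation: [-180.0, 0.2, 2.6]
force: [-6.5, 0.4, 2.6]
gripper_width: 0.0
grasp_force: 3.4
```

Emit:
carry_out:
  deltas: [0,0,0,0.001,0,0,0,0,0,0,0.001,0,0,0]

```text
time_s: 9.48
tool_pos: [0.5974, -0.149, 0.122]
orientation: [-180.0, 0.3, 2.6]
force: [-9.0, -0.9, 4.3]
gripper_width: 0.0003
grasp_force: 4.8
```

Emit:
carry_out:
  deltas: [0,0,0,-0.02,0,0,0,0,0,0,-0.07,0,0,0,0,0,0,-0.1,0,0.05,0,0,0,0,-0.12,0,0.11,0,0,0,0,-0.12,0,0.13,0]

```text
time_s: 10.1
tool_pos: [0.4816, -0.15, 0.2577]
orientation: [179.8, -0.5, 2.6]
force: [-0.2, -0.9, -0.4]
gripper_width: -0.0002
grasp_force: 0.0
```

```bash
python3 - <<'E'
from h import *
c=cam('scene');a=c['img'][130:350,150:400];d=cam('side')['img'][110:330,180:380]
cv2.imwrite('pics/end.png',cv2.resize(np.hstack([a,d]),None,fx=1.75,fy=1.75,interpolation=cv2.INTER_CUBIC))
E
```

```text
(no output)
```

View pics/end.png

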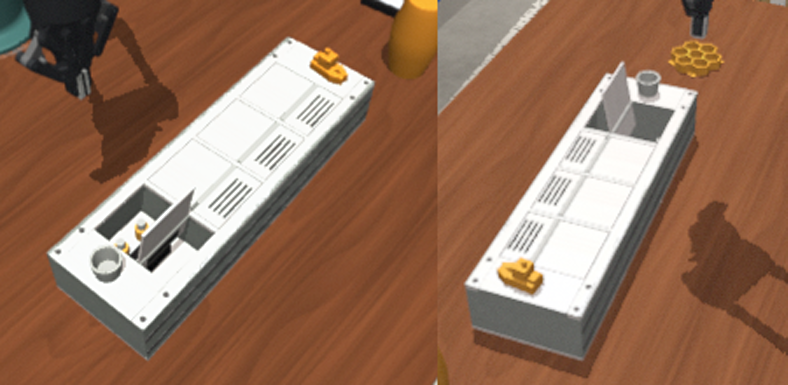

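Cover 4 stands open against its stop (edge near (190,195) in the left half). The other three covers are flush, the loose parts are in place and the arm is clear.

```bash
python3 -c "
from cell import manip
print(manip.finish_job())"
```

```text
the job is handed in; nothing more can be done
None
```

Cover 4 (rightmost) was the unlatched one. It now stands fully open against its stop, the other three are shut, nothing loose was moved, and the job is handed in; no verdict came back.

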